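# Ink tin from behind the wash-up bottles

## Robot

A 6-joint arm with a two-finger parallel gripper is mounted at the origin on the work surface. World frame = base frame: x ahead of the robot, y to its left, z up, the work surface at z = 0. Lengths are in m, angles in degrees, forces in N, time in s.
With the tool pointing down it reaches from about 0.4 to 0.825 m from the base axis. Payload 7 kg.
Tool frame: the origin (TCP) lies at the very end of the fingers, on their centre line; the grasp point (between the pads) lies 19 mm behind it; z points along the fingers, y is the line along which they close (so a half turn about z gives the same grasp; the last joint's range is limited). The gripper opens to 88 mm and grips with 3 to 60 N. Pads are 19 mm wide; open, the fingers measure 130 mm over their backs; the gripper's body (78 mm by 193 mm) begins 47 mm behind the grasp point.
Start: joints at [92.882, 20.546, 0.682, 0, -70.136, -16.507], TCP at [0.159, 0.656, 0.227] pointing down, gripper open.
Joint ranges: [-176.03, 176.03], [-82.01, 121.73], [-58.28, 71.71], [-173.87, 95.51], [-174.79, -0.11], [-173.66, 173.66]. Speed limits (degrees/s): [136.94, 136.94, 172.46, 180, 180, 180].

## Interface

Orientations are given as [roll, pitch, yaw] about the fixed x, y, z axes, in that order (R = Rz(yaw) Ry(pitch) Rx(roll)).
In Python, from plant import get_obs, snapshot, camera_params, close_job, boxes_of, cut_out, landmark_of gives the robot as it stands.
- The arm moves only by the shell command python3 -m inch 'ROWS' [OPENING]. ROWS is text: rows parted by semicolons, each of 6 numbers parted by spaces: the shift along the tool's x, y, z in units of 30 cm (1.0 is 30 cm), then the turn, a rotation vector about the tool's x, y, z in units of pi rad (1.0 is pi rad). A call has 1 to 10 rows; each row is the pose to reach, as a shift and turn from the pose commanded when the call began, along the tool's axes at that moment, turning the shorter way round; what a row does not reach only later rows make up. A row lasts 1/12 s, in which the tool goes at most 41.7 mm and 7.16 degrees, less where a joint would pass 70% of its speed; a pose out of reach is approached as far as the arm can. A call with a number of a shift or a turn outside -1 to 1 is refused whole. A call with a gripper value outside its range is refused whole. OPENING is the closure, from -1 (fully open) to 1 (shut), set as the call begins (- or left out, the last holds). The fingers move at their own pace and stop on an object; the grip force is fixed at half the most. Time passes only in rows, so rows that repeat a pose let the fingers close. It gives the time, the measured TCP pose, the force, the opening and the grip force at its end, in the units of the state.
- get_obs(): the state, without advancing time (a new reading comes with each control period).
- snapshot(name): name is "scene" or "top" or "wrist"; returns the picture (420x560x3 uint8, red, green, blue); there is no depth.
- camera_params(name): a dict with "mtx" (3x3 intrinsics, pixels), "rvec" (rotation vector, rad) and "tvec" (3), from world to camera coordinates, as OpenCV has them. Camera axes: x right, y down, z forward; pixel columns grow to the right and rows downward; lengths in m; the calibration is good to about 2 mm. A picture is of the moment at which its call begins: read the wrist's pose just before it. camera_params takes no time and is no camera call; for the wrist camera it gives the pose at the moment of the call.
- close_job(): hands the job in; it is judged then, once.
Trained networks look in the newest picture that a camera, given by its name, has taken for a name from the list of things; names that differ only in an ending like _2 or _b are one class to them, and where a whole thing is asked for, a point or a joint stands for the part that bears it (a point fixed in the world has none). Each returns a list of dicts, best first, with "p" (0 to 1); they miss things now and then, are a little off and sometimes report something else, mostly with a low value. They report only what shows in the picture. A call takes as long as a camera call.
- boxes_of(camera, thing): "rect" ([left, top, width, height] in pixels, round what is visible of it).
- cut_out(camera, thing): "pixels" (420x560 bool, what is visible of it) and "rect" ([left, top, width, height] in pixels, round what is visible of it).
- landmark_of(camera, thing): "uv" ([column, row] in pixels: a listed point, or the origin of a listed thing).
The state is a dict: "clock": time; "joint_pos": joint angles; "qvel": joint speeds; "tau": joint torques, N m; "tool_pos": TCP position; "orientation": TCP orientation; "force": force on the tool from outside, world axes, zero at the start; "moment": the same for the moment, N m; "opening": finger opening in m; "gripper_force": force on a finger pad.
Only numpy, scipy, OpenCV 4.12 (cv2) and the standard library are available. Lean on these libraries where they do the work, as an engineer would, in place of code of your own. Each camera call takes 0.05 s, during which the arm holds its last target. There are 200 camera calls.

## Task

The magenta ink tin is wanted on the weighing scale, but it stands at the back of the green four-bay carrier behind three tall wash-up bottles: leave it there while you clear all three bottles out onto the black drip tray, standing up. Then set the tin in the middle of the scale's steel pan, and afterwards stand every bottle back in the very bay it came from. Keep the bottles and the tin upright, set them down rather than drop them, and leave the tape roll, ink knife and stapler where they are.

Things in the scene. Friction and masses are not known exactly. Their poses are not given: they have to be found in the camera images.
- ink_tin: Flat round ink tin with a magenta lid and a magenta band, 62 mm across, 46 mm high, 0.16 to 0.29 kg, closed. Origin: centre of its underside; z up. Starts in one of the two far bays of the carrier (left or right), within 3 mm of the bay's middle.
- bottle_blue: Upright 250 ml wash-up bottle, white with a blue cap and blue stripe on the label. Body 60 mm across up to 100 mm high, shoulder to the neck at 121 mm, then a round screw cap 38 mm across (41 at its lower edge) from 124 mm to the top at 150 mm: grip it there. 0.21 to 0.37 kg. Origin: centre of its underside; z up. Starts within 3 mm of the middle of a bay of the carrier.
- bottle_amber: Upright 250 ml wash-up bottle, amber-brown with a black cap and orange stripe on the label. Body 60 mm across up to 100 mm high, shoulder to the neck at 121 mm, then a round screw cap 38 mm across (41 at its lower edge) from 124 mm to the top at 150 mm: grip it there. 0.21 to 0.37 kg. Origin: centre of its underside; z up. Starts within 3 mm of the middle of a bay of the carrier.
- bottle_yellow: Upright 250 ml wash-up bottle, grey with a yellow cap and yellow stripe on the label. Body 60 mm across up to 100 mm high, shoulder to the neck at 121 mm, then a round screw cap 38 mm across (41 at its lower edge) from 124 mm to the top at 150 mm: grip it there. 0.21 to 0.37 kg. Origin: centre of its underside; z up. Starts within 3 mm of the middle of a bay of the carrier.
- carrier: Fixed green open tray, 162 x 162 mm, with a cross of low dividers: 2 x 2 bays, each 76 mm wide inside, centres at x = +-40 mm, y = +-40 mm of its frame. All walls 3 mm thick, 24 mm high above the table; floor 3 mm thick. Origin: centre of its underside on the table; x points to the far side, away from the robot (the tin is in a bay at +x), z up.
- drip_tray: Fixed black square drip tray, 200 x 200 mm outside, wall 4 mm thick and 16 mm high (rounded lip to 19 mm), its inner floor 4 mm above the table and flat. Room for all three bottles 84 mm apart. Origin: centre of its underside; x and y along its sides, z up.
- scale: Fixed white digital bench scale with a square steel pan 136 x 136 mm, the flat top of the pan 46 mm above the table; a lower panel (34 mm high) with a display sticks out 57 mm beyond the pan on the -x side. The pan does not move. Origin: on the table under the middle of the pan; x and y along the pan's sides, z up.
- tape_roll: Bystander: roll of brown packing tape lying flat, 100 mm across, 48 mm high. Origin: centre of its underside. Leave alone.
- ink_knife: Bystander: ink knife lying flat, 207 mm long, dark wooden handle (17 mm high) towards -x and steel blade 34 mm wide towards +x. Origin: underside near the middle. Leave alone.
- stapler: Bystander: blue and black desk stapler, 145 x 36 mm, 57 mm high, long side along x. Origin: centre of its underside. Leave alone.

How it is judged:
By the outcome, as a careful person would: the job done as asked, in the order asked, and still so for the second after the job is handed in, with the robot touching nothing.
It also fails if it takes over 141 s, if anything falls off the work surface, if the arm or the gripper's body presses on something with over 40 N, if the wrist force passes 120 N, or if a joint passes its speed limit or range.

## Working session

There is one attempt and no reset: what is moved stays moved. The work goes in short steps, Python scripts to look and compute and a shell command to move; the robot and the scene stay as the last step left them, time stands still between calls to the robot, and variables do not carry over. Pictures are saved under pics/ and viewed, at most 14 in all, crops included, and the job is handed in when it is done.

```bash
ls; mkdir -p pics
python3 - <<'E'
from plant import *
import cv2
o=get_obs();print(o)
for c in("scene","top"):
    im=snapshot(c);cv2.imwrite(f"pics/{c}0.png",im[:,:,::-1])
    p=camera_params(c);print(c,p)
    for t in "ink_tin bottle_blue bottle_amber bottle_yellow carrier drip_tray scale tape_roll ink_knife stapler".split():
        print(t,[(l['uv'],round(l['p'],2)) for l in landmark_of(c,t)[:2]],[(l['rect'],round(l['p'],2)) for l in boxes_of(c,t)[:2]])
E
```

```text
pics
{'clock': 0.0, 'joint_pos': array([ 9.28819787e+01,  2.05924764e+01,  6.34503841e-01, -2.29877258e-02,
       -7.01356905e+01, -1.65057621e+01]), 'qvel': array([ 0.02519846,  0.03325035, -0.00958247,  0.06153071,  0.07516401,
       -0.00499793]), 'tau': array([ 7.39320203e-04, -5.82710016e+01,  2.93051237e+01,  6.99691191e+00,
        6.98405929e-03, -1.50035248e-04]), 'tool_pos': array([0.15889925, 0.65552579, 0.22560746]), 'orientation': array([ 1.79904056e+02, -5.89442457e-03, -1.36316072e+01]), 'force': array([-0.54188146,  0.40139813, -0.62686678]), 'moment': array([-0.00018834,  0.01281329, -0.05870592]), 'gripper_force': 0.0, 'opening': 0.08789310473095381}
scene {'mtx': array([[531.77056841,   0.        , 279.6938137 ],
       [  0.        , 531.77056841, 221.88691237],
       [  0.        ,   0.        ,   1.        ]]), 'rvec': array([ 1.01341182,  2.2070675 , -1.24812109]), 'tvec': array([ 0.39023727, -0.1682694 ,  1.48860263])}
ink_tin [([408.3, 272.7], 0.8), ([450.5, 293.8], 0.35)] [([393.0, 243.3, 40.0, 38.1], 0.78)]
bottle_blue [([466.0, 270.9], 0.67)] [([465.0, 
[... 1164 characters left out ...]
lue [([147.5, 264.1], 0.56)] [([123.9, 251.8, 37.0, 26.5], 0.96)]
bottle_amber [([148.5, 230.6], 0.78)] [([126.9, 215.6, 31.4, 31.6], 0.84), ([352.9, 195.3, 79.5, 73.3], 0.29)]
bottle_yellow [([176.2, 260.0], 0.68)] [([157.2, 250.7, 29.7, 25.6], 0.86)]
carrier [([162.3, 248.2], 0.96)] [([127.2, 217.6, 63.7, 65.9], 0.87)]
drip_tray [([388.6, 232.5], 0.97)] [([352.4, 196.0, 78.5, 72.7], 0.61)]
scale [([261.1, 187.5], 0.92), ([391.9, 234.3], 0.44)] [([226.1, 153.7, 75.1, 86.9], 0.83)]
tape_roll [] [([346.5, 116.4, 37.9, 38.4], 0.63)]
ink_knife [([167.7, 152.3], 0.6)] [([160.5, 114.8, 14.5, 73.5], 0.94)]
stapler [([266.0, 267.0], 0.63), ([177.9, 233.3], 0.5)] [([241.9, 254.8, 53.8, 36.9], 0.64)]
```

View pics/scene0.png

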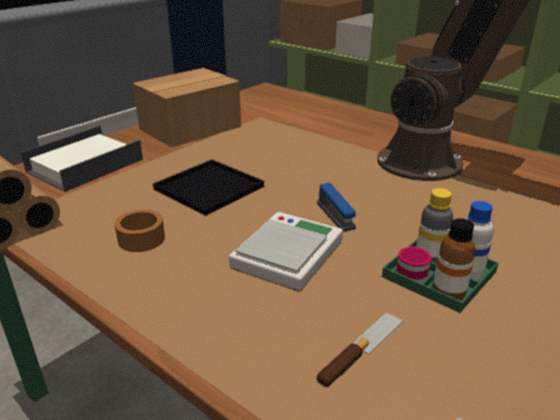

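View pics/top0.png

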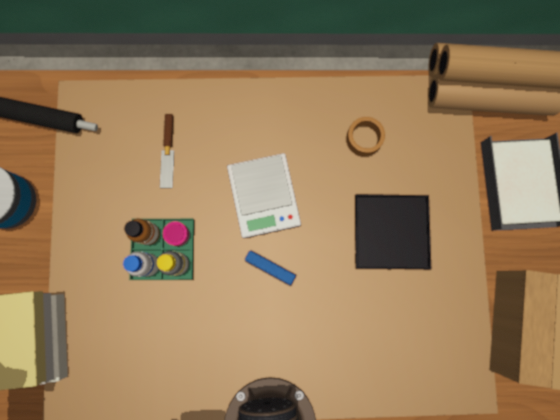

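The top view shows the carrier at (160,248) with amber far-left, tin far-right at (176,234), blue near-left and yellow near-right. The tray is at (392,232), the scale at (264,190), and the stapler at (270,268) lies between them. The scene view agrees. Next I measure these positions.

```bash
cat > h.py <<'E'
from plant import *
import cv2, numpy as np
def ray(p,uv):
    R=cv2.Rodrigues(p['rvec'])[0]; t=np.asarray(p['tvec'],float).ravel()
    d=R.T@np.linalg.solve(p['mtx'],[uv[0],uv[1],1.]); return -R.T@t, d
def onz(p,uv,z):
    c,d=ray(p,uv); return c+d*(z-c[2])/d[2]
def tri(*prs):
    A=np.zeros((3,3));b=np.zeros(3)
    for p,uv in prs:
        c,d=ray(p,uv);d=d/np.linalg.norm(d);M=np.eye(3)-np.outer(d,d);A+=M;b+=M@c
    return np.linalg.solve(A,b)
def proj(p,X): return cv2.projectPoints(np.atleast_2d(np.asarray(X,float)),p['rvec'],p['tvec'],p['mtx'],None)[0].reshape(-1,2)
def cen(m): 
    n,l,s,c=cv2.connectedComponentsWithStats(m.astype(np.uint8)); i=1+np.argmax(s[1:,4]); return c[i],s[i]
E
python3 - <<'E'
from h import *
np.set_printoptions(precision=4,suppress=True)
P={c:camera_params(c) for c in("scene","top")}
I={c:snapshot(c) for c in P}
lm={}
for t in "ink_tin bottle_blue bottle_amber bottle_yellow carrier drip_tray scale".split():
    l=[(P[c],landmark_of(c,t)[0]['uv']) for c in P]
    print(t,tri(*l),'on z: ',*[onz(p,u,0)[:2] for p,u in l])
H=cv2.cvtColor(I['top'],cv2.COLOR_RGB2HSV)
# caps by colour within the carrier region
h,s,v=H[...,0].astype(int),H[...,1],H[...,2]
reg=np.zeros(h.shape,bool);reg[205:290,115:200]=1
for n,m,z in (('blue',(h>105)&(h<125)&(s>180)&(v>110),.153),('yellow',(h>20)&(h<35)&(s>180)&(v>150),.153),('black',(v<45),.153),('tin',(h>155)&(h<175)&(s>150),.049)):
    c,st=cen(m&reg); print(n,c,st,onz(P['top'],c,z))
for n,z in (('drip_tray',.019),('scale',.046),('carrier',.024),('stapler',.03)):
    m=cut_out('top',n)[0]['pixels']; cs=max(cv2.findContours(m.astype(np.uint8),0,1)[0],key=cv2.contourArea)
    box=cv2.boxPoints(cv2.minAreaRect(cs)); q=np.array([onz(P['top'],b,z) for b in box])[:,:2]
    e=q[1]-q[0]; print(n,q.mean(0),'sides',np.linalg.norm(q[1]-q[0]),np.linalg.norm(q[2]-q[1]),'ang',np.degrees(np.arctan2(e[1],e[0]))%90)
# pan: bright greyish
print(camera_params('wrist')['mtx'][0])
E
```

```text
Traceback (most recent call last):
IndexError: list index out of range
```

Run:
```python
from h import *
np.set_printoptions(precision=4,suppress=True)
P={c:camera_params(c) for c in("scene","top")}
I={c:snapshot(c) for c in P}
L={'ink_tin':([408.3,272.7],[178.4,231.4]),'bottle_blue':([466.0,270.9],[147.5,264.1]),'bottle_amber':([451.1,294.2],[148.5,230.6]),'bottle_yellow':([431.1,254.1],[176.2,260.]),'carrier':([436.9,274.7],[162.3,248.2]),'drip_tray':([206.4,188.3],[388.6,232.5]),'scale':([282.9,262.7],[261.1,187.5])}
for t,(a,b) in L.items():
    l=[(P['scene'],a),(P['top'],b)]
    print(t,tri(*l),'on z: ',*[onz(p,u,0)[:2] for p,u in l])
H=cv2.cvtColor(I['top'],cv2.COLOR_RGB2HSV)
h,s,v=H[...,0].astype(int),H[...,1],H[...,2]
reg=np.zeros(h.shape,bool);reg[205:290,115:200]=1
for n,m,z in (('blue',(h>105)&(h<125)&(s>180)&(v>110),.153),('yellow',(h>20)&(h<35)&(s>180)&(v>150),.153),('black',(v<45),.153),('tin',(h>155)&(h<175)&(s>150),.049)):
    c,st=cen(m&reg); print(n,c,st,onz(P['top'],c,z))
for n,z in (('drip_tray',.019),('scale',.046),('carrier',.024),('stapler',.03)):
    r=cut_out('top',n)
    if not r: print(n,'missed'); continue
    m=r[0]['pixels']; cs=max(cv2.findContours(m.astype(np.uint8),0,1)[0],key=cv2.contourArea)
    box=cv2.boxPoints(cv2.minAreaRect(cs)); q=np.array([onz(P['top'],b,z) for b in box])[:,:2]
    e=q[1]-q[0]; print(n,r[0]['p'],q.mean(0),'sides',np.linalg.norm(q[1]-q[0]),np.linalg.norm(q[2]-q[1]),'ang',np.degrees(np.arctan2(e[1],e[0]))%90)
```

```text
ink_tin [0.4942 0.2402 0.0092] on z:  [0.4829 0.2343] [0.4947 0.2427]
bottle_blue [0.4085 0.3203 0.004 ] on z:  [0.4036 0.3178] [0.4082 0.3223]
bottle_amber [0.4956 0.3255 0.0018] on z:  [0.4908 0.3277] [0.4974 0.3226]
bottle_yellow [0.4171 0.2453 0.0147] on z:  [0.3949 0.2382] [0.4183 0.2468]
carrier [0.4511 0.2821 0.0003] on z:  [0.4524 0.28  ] [0.45   0.2844]
drip_tray [ 0.492  -0.3298 -0.0018] on z:  [ 0.4964 -0.3337] [ 0.4877 -0.3246]
scale [ 0.6137  0.0212 -0.0038] on z:  [0.6174 0.0253] [0.6135 0.0205]
blue [137.4737 264.    ] [135 258   5  12  19] [0.4049 0.3045 0.153 ]
yellow [164.9059 262.0198] [157 255  16  16 202] [0.4089 0.2411 0.153 ]
black [138.5    229.8958] [132 223  10  13  48] [0.4845 0.3049 0.153 ]
tin [175.1058 233.257 ] [163 222  25  24 463] [0.4853 0.241  0.049 ]
drip_tray 0.78 [ 0.4899 -0.3279] sides 0.20929423444388 0.2069108659927426 ang 89.7031923555583
scale 0.71 [0.584  0.0145] sides 0.1608700262034269 0.19996399815674296 ang 12.664943189814977
carrier 0.56 [0.4459 0.2806] sides 0.17074974362190154 0.15951127028360595 ang 89.63155889108589
stapler 0.75 [ 0.3954 -0.0019] sides 0.03578367479039797 0.1382369371318407 ang 60.66966851269168
```

```bash
cat >> h.py <<'E'
from scipy.spatial.transform import Rotation as Ro
def go(*tg):
    """rows to reach targets (x,y,z,yaw) from the present pose, in tool axes/units"""
    o=get_obs(); R=Ro.from_euler('xyz',o['orientation'],degrees=True); p=o['tool_pos']
    for t in tg:
        s=R.inv().apply(np.array(t[:3])-p); w=(R.inv()*Ro.from_euler('xyz',[180,0,t[3]],degrees=True)).as_rotvec()
        print('row',np.round(s/.3,3),np.round(w/np.pi,3),'n>=',round(max(np.linalg.norm(s)/.0417,np.degrees(np.linalg.norm(w))/7.16),1))
E
python3 -c "
from h import *
go((.42,.25,.34,-45))"
```

```text
row [ 1.164  1.11  -0.378] [ 0.    -0.     0.174] n>= 11.9
```

```bash
r='x'; python3 -m inch '0.58 0.55 -0.378 0 0 0.09;0.58 0.55 -0.378 0 0 0.09;0.58 0.55 -0.378 0 0 0.09;0.58 0.55 -0.378 0 0 0.09;0.58 0.55 -0.378 0 0 0.09;0.58 0.55 -0.378 0 0 0.09;0.58 0.55 -0.378 0 0 0.09;0.58 0.55 -0.378 0 0 0.09'; python3 -c "
from h import *
go((.42,.25,.34,-45))"
```

```text
clock: 3.22
tool_pos: [0.2911, 0.4529, 0.3433]
orientation: [-179.7, 0.0, -30.0]
force: [-0.0, 0.0, -0.2]
opening: 0.0877
gripper_force: 0.0
row [0.71  0.371 0.008] [-0.002  0.     0.084] n>= 5.8
```

```bash
python3 -m inch '0.71 0.371 0 0 0 0.084;0.71 0.371 0 0 0 0.084;0.71 0.371 0 0 0 0.084;0.71 0.371 0 0 0 0.084;0.71 0.371 0 0 0 0.084;0.71 0.371 0 0 0 0.084;0.71 0.371 0 0 0 0.084;0.71 0.371 0 0 0 0.084'
python3 - <<'E'
from h import *
p=camera_params('wrist');im=snapshot('wrist');cv2.imwrite('pics/w1.png',im[:,:,::-1])
np.savez('w1.npz',im=im,**p)
print(p, ray(p,(280,210)))
for x,y in((.489,.321),(.489,.241),(.409,.321),(.409,.241)): print(proj(p,[x,y,.153]))
E
```

```text
clock: 3.88
tool_pos: [0.4192, 0.2512, 0.3395]
orientation: [180.0, 0.0, -45.1]
force: [-0.5, 0.1, -0.2]
opening: 0.0874
gripper_force: 0.0
{'mtx': array([[374.20821595,   0.        , 278.07055414],
       [  0.        , 374.20821595, 210.64167943],
       [  0.        ,   0.        ,   1.        ]]), 'rvec': array([-1.15365363,  2.79821428,  0.34786465]), 'tvec': array([0.47292867, 0.05417027, 0.52705808])} (array([0.4638632 , 0.20470685, 0.49730494]), array([-0.17585599,  0.16854793, -0.96989473]))
[[170.94572793 187.52623354]]
[[229.37031617 125.23614999]]
[[233.45943836 244.67821201]]
[[292.04613473 187.12662011]]
```

View pics/w1.png

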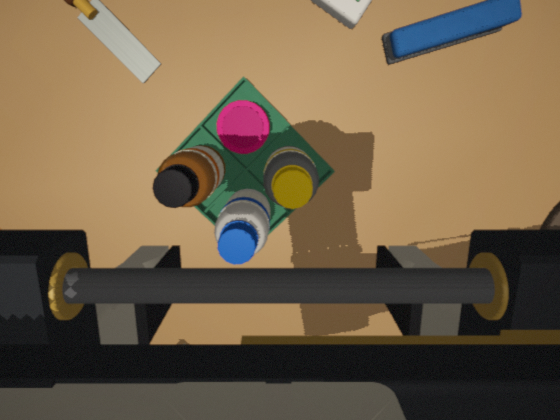

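The wrist view shows the caps at about black (176,186), yellow (292,187) and blue (238,242), with the tin lid at (243,127). All are close to where I predicted. I'll refine these and the carrier corners.

Run:
```python
from h import *
np.set_printoptions(precision=4,suppress=True)
d=np.load('w1.npz');im=d['im'];p={k:d[k] for k in('mtx','rvec','tvec')}
H=cv2.cvtColor(im,cv2.COLOR_RGB2HSV);h,s,v=H[...,0].astype(int),H[...,1],H[...,2]
def reg(u,w,r): Y,X=np.mgrid[:420,:560]; return (X-u)**2+(Y-w)**2<r*r
for n,m,z in (('blue',(h>100)&(h<125)&(s>150)&(v>70)&reg(238,242,26),.153),('yellow',(h>18)&(h<35)&(s>180)&(v>90)&reg(292,187,28),.153),('black',(v<60)&reg(176,186,28),.153),('tin',(h>150)&(h<178)&(s>150)&reg(243,127,32),.049)):
    c,st=cen(m); b=cv2.minEnclosingCircle(np.argwhere(m)[:,::-1].astype(np.float32)); print(n,c,st,b,onz(p,c,z),onz(p,b[0],z))
for uv in ((245,78),(333,170)): print(onz(p,uv,.024))
go((.41,.241,.18,-45))
```

```text
blue [237.3185 241.8072] [ 218  221   40   43 1328] ((237.87037658691406, 241.96913146972656), 21.587549209594727) [0.4084 0.3162 0.153 ] [0.4079 0.316  0.153 ]
yellow [291.7727 186.3703] [ 272  165   40   44 1399] ((292.0, 186.39285278320312), 21.763704299926758) [0.4097 0.2407 0.153 ] [0.4095 0.2405 0.153 ]
black [175.7488 185.501 ] [ 154  165   45   42 1465] ((175.94056701660156, 186.3531494140625), 22.655681610107422) [0.4871 0.3164 0.153 ] [0.4864 0.3169 0.153 ]
tin [242.689  126.5607] [ 217  101   53   53 2190] ((242.45077514648438, 126.63212585449219), 26.757532119750977) [0.4845 0.2421 0.049 ] [0.4847 0.2423 0.049 ]
[0.5228 0.201  0.024 ]
[0.3673 0.2024 0.024 ]
row [0.006 0.047 0.532] [ 0.  0. -0.] n>= 3.8
```

```bash
python3 - <<'E'
from h import *
go((.4095,.2405,.125,-45))
E
python3 -m inch '0.003 0.047 0.2 0 0 0;0.003 0.047 0.35 0 0 0;0.003 0.047 0.48 0 0 0;0.003 0.047 0.58 0 0 0;0.003 0.047 0.65 0 0 0;0.003 0.047 0.7 0 0 0;0.003 0.047 0.715 0 0 0;0.003 0.047 0.715 0 0 0;0.003 0.047 0.715 0 0 0' -1
```

```text
row [0.006 0.049 0.715] [ 0.  0. -0.] n>= 5.2
clock: 4.68
tool_pos: [0.4096, 0.2428, 0.1262]
orientation: [-180.0, -0.0, -44.9]
force: [0.5, -0.7, 0.5]
opening: 0.0873
gripper_force: 0.0
```

```bash
python3 -m inch '0 0 0 0 0 0;0 0 0 0 0 0;0 0 0 0 0 0;0 0 0 0 0 0;0 0 0 0 0 0;0 0 0 0 0 0;0 0 0 0 0 0;0 0 0 0 0 0' 1; python3 -m inch '0 0 -0.03 0 0 0;0 0 -0.1 0 0 0;0 0 -0.2 0 0 0;0 0 -0.3 0 0 0;0 0 -0.4 0 0 0;0 0 -0.5 0 0 0;0 0 -0.6 0 0 0;0 0 -0.65 0 0 0;0 0 -0.65 0 0 0;0 0 -0.65 0 0 0'
```

```text
clock: 5.35
tool_pos: [0.4094, 0.2415, 0.1255]
orientation: [-180.0, 0.0, -45.0]
force: [0.4, -0.4, 0.2]
opening: 0.0401
gripper_force: 0.0
clock: 6.18
tool_pos: [0.4091, 0.2415, 0.3209]
orientation: [-179.9, 0.0, -45.0]
force: [0.0, -0.1, -4.5]
opening: 0.0372
gripper_force: 30.0
```

```bash
python3 -m inch '0.03 0.02 0 0 0 0;0.09 0.06 0 0 0 0;0.18 0.12 0 0 0 0;0.28 0.185 0 0 0 0;0.39 0.255 0 0 0 0;0.5 0.33 0 0 0 0;0.61 0.4 0 0 0 0;0.72 0.47 0 0 0 0;0.82 0.54 0 0 0 0;0.9 0.59 0 0 0 0';  python3 -m inch '0.1 0.065 0 0 0 0;0.2 0.13 0 0 0 0;0.3 0.2 0 0 0 0;0.4 0.265 0 0 0 0;0.5 0.33 0 0 0 0;0.6 0.395 0 0 0 0;0.7 0.46 0 0 0 0;0.78 0.51 0 0 0 0;0.83 0.55 0 0 0 0;0.85 0.56 0 0 0 0'
python3 - <<'E'
from h import *
p=camera_params('wrist');im=snapshot('wrist');cv2.imwrite('pics/w2.png',im[:,:,::-1])
np.savez('w2.npz',im=im,**p)
go((.536,-.374,.13,-45))
for x,y in((1,1),(1,-1),(-1,-1),(-1,1)): print(proj(p,[.491+.096*x,-.329+.096*y,.019]))
E
```

```text
clock: 7.02
tool_pos: [0.4741, -0.0775, 0.3189]
orientation: [179.8, 0.1, -45.0]
force: [0.3, 1.2, -2.8]
opening: 0.0376
gripper_force: 30.0
clock: 7.85
tool_pos: [0.5358, -0.3763, 0.3171]
orientation: [179.9, 0.3, -45.1]
force: [-0.6, 0.7, -3.7]
opening: 0.0372
gripper_force: 30.0
row [-0.002 -0.006  0.624] [ 0.001  0.001 -0.001] n>= 4.5
[[167.85340732 220.89405383]]
[[274.61169015 109.41047342]]
[[382.3639624  220.13021487]]
[[275.65389556 316.77355098]]
```

View pics/w2.png

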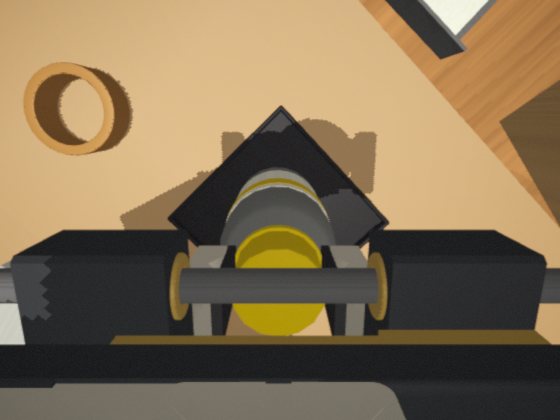

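Tray corners appear at (281,107), (168,220) and (388,222), 0 to 6 px from prediction, and the yellow bottle hangs upright. I'll lower it.

```bash
python3 -m inch '0 0 0.05 0 0 0;0 0 0.15 0 0 0;0 0 0.27 0 0 0;0 0 0.39 0 0 0;0 0 0.5 0 0 0;0 0 0.57 0 0 0;0 0 0.605 0 0 0;0 0 0.62 0 0 0;0 0 0.625 0 0 0;0 0 0.625 0 0 0'; python3 -m inch '0 0 0.002 0 0 0;0 0 0.005 0 0 0;0 0 0.008 0 0 0;0 0 0.008 0 0 0'
```

```text
clock: 8.73
tool_pos: [0.5379, -0.3736, 0.1341]
orientation: [-180.0, -0.1, -44.9]
force: [-0.1, -0.2, -2.6]
opening: 0.0373
gripper_force: 30.0
clock: 9.07
tool_pos: [0.5374, -0.3736, 0.1311]
orientation: [-180.0, -0.0, -45.0]
force: [0.3, -0.6, -2.7]
opening: 0.0376
gripper_force: 30.0
```

```bash
python3 -m inch '0 0 0.005 0 0 0;0 0 0.009 0 0 0;0 0 0.012 0 0 0;0 0 0.014 0 0 0;0 0 0.016 0 0 0;0 0 0.016 0 0 0'
```

```text
clock: 9.57
tool_pos: [0.5379, -0.3741, 0.1275]
orientation: [-180.0, -0.1, -44.9]
force: [-1.2, 2.0, 6.5]
opening: 0.0373
gripper_force: 30.0
```

```bash
python3 -m inch '0 0 0 0 0 0;0 0 0 0 0 0;0 0 0 0 0 0;0 0 0 0 0 0;0 0 0 0 0 0;0 0 0 0 0 0;0 0 0 0 0 0' -1;  python3 -m inch '0 0 -0.05 0 0 0;0 0 -0.15 0 0 0;0 0 -0.25 0 0 0;0 0 -0.33 0 0 0;-0.1 -0.07 -0.33 0 0 0;-0.21 -0.14 -0.33 0 0 0;-0.32 -0.215 -0.33 0 0 0;-0.43 -0.29 -0.33 0 0 0;-0.54 -0.365 -0.33 0 0 0;-0.65 -0.44 -0.33 0 0 0'; python3 -m inch '-0.12 -0.08 0 0 0 0;-0.23 -0.155 0 0 0 0;-0.34 -0.23 0 0 0 0;-0.45 -0.305 0 0 0 0;-0.56 -0.38 0 0 0 0;-0.67 -0.455 0 0 0 0;-0.78 -0.53 0 0 0 0;-0.88 -0.6 0 0 0 0;-0.95 -0.65 0 0 0 0;-0.99 -0.68 0 0 0 0'; python3 -c "
from h import *
go((.408,.316,.125,-45))"
```

```text
clock: 10.15
tool_pos: [0.5372, -0.3735, 0.1256]
orientation: [180.0, 0.0, -44.9]
force: [-0.1, 0.0, -0.2]
opening: 0.0782
gripper_force: 0.0
clock: 10.98
tool_pos: [0.4917, -0.1408, 0.2249]
orientation: [-180.0, -0.0, -45.0]
force: [1.4, 1.2, 0.3]
opening: 0.0872
gripper_force: 0.0
clock: 11.82
tool_pos: [0.4258, 0.2146, 0.225]
orientation: [-179.9, 0.0, -44.8]
force: [0.2, -0.4, 0.0]
opening: 0.0875
gripper_force: 0.0
row [-0.28  -0.198  0.334] [-0.     0.     0.001] n>= 3.4
```

```bash
python3 -m inch '-0.09 -0.065 0 0 0 0;-0.18 -0.13 0 0 0 0;-0.24 -0.18 0 0 0 0;-0.27 -0.195 0 0 0 0;-0.27 -0.195 0 0 0 0;-0.27 -0.195 0 0 0 0'; python3 -c "
from h import *
go((.408,.316,.125,-45))"
```

```text
clock: 12.32
tool_pos: [0.4101, 0.3104, 0.2245]
orientation: [180.0, -0.0, -44.9]
force: [0.2, -0.4, -0.3]
opening: 0.0879
gripper_force: 0.0
row [-0.018 -0.009  0.332] [ 0.    -0.     0.001] n>= 2.4
```

Time is plentiful, so I descend, settle, close for longer, and lift.

```bash
python3 -m inch '-0.017 -0.009 0.05 0 0 0;-0.017 -0.009 0.14 0 0 0;-0.017 -0.009 0.23 0 0 0;-0.017 -0.009 0.29 0 0 0;-0.017 -0.009 0.32 0 0 0;-0.017 -0.009 0.33 0 0 0;-0.017 -0.009 0.33 0 0 0;-0.017 -0.009 0.33 0 0 0'; python3 -m inch '0 0 0 0 0 0;0 0 0 0 0 0;0 0 0 0 0 0;0 0 0 0 0 0;0 0 0 0 0 0;0 0 0 0 0 0;0 0 0 0 0 0;0 0 0 0 0 0;0 0 0 0 0 0;0 0 0 0 0 0' 1; python3 -m inch '0 0 -0.03 0 0 0;0 0 -0.1 0 0 0;0 0 -0.2 0 0 0;0 0 -0.3 0 0 0;0 0 -0.4 0 0 0;0 0 -0.5 0 0 0;0 0 -0.6 0 0 0;0 0 -0.65 0 0 0;0 0 -0.65 0 0 0;0 0 -0.65 0 0 0'; python3 -c "
from h import *
go((.444,-.374,.32,-45))"
```

```text
clock: 12.98
tool_pos: [0.4093, 0.3162, 0.1269]
orientation: [-179.9, -0.0, -45.0]
force: [0.6, -0.0, -0.1]
opening: 0.0876
gripper_force: 0.0
clock: 13.82
tool_pos: [0.4088, 0.3162, 0.1258]
orientation: [-180.0, 0.0, -44.9]
force: [1.0, 0.6, 0.3]
opening: 0.0372
gripper_force: 30.0
clock: 14.65
tool_pos: [0.4083, 0.3159, 0.3212]
orientation: [-180.0, 0.1, -45.0]
force: [0.1, -0.7, -4.7]
opening: 0.0377
gripper_force: 30.0
row [1.709e+00 1.543e+00 1.000e-03] [-0.  0.  0.] n>= 16.6
```

```bash
python3 -m inch '0.03 0.02 0 0 0 0;0.09 0.06 0 0 0 0;0.18 0.12 0 0 0 0;0.28 0.185 0 0 0 0;0.39 0.255 0 0 0 0;0.5 0.33 0 0 0 0;0.61 0.4 0 0 0 0;0.73 0.48 0 0 0 0;0.86 0.565 0 0 0 0;0.985 0.646 0 0 0 0';  python3 -m inch '0.08 0.09 0 0 0 0;0.16 0.19 0 0 0 0;0.24 0.29 0 0 0 0;0.32 0.39 0 0 0 0;0.4 0.49 0 0 0 0;0.48 0.59 0 0 0 0;0.56 0.69 0 0 0 0;0.64 0.78 0 0 0 0;0.69 0.85 0 0 0 0;0.72 0.89 0 0 0 0';python3 -m inch '0.006 0.006 0 0 0 0;0.006 0.006 0 0 0 0;0.006 0.006 0 0 0 0;0.006 0.006 0 0 0 0'; python3 -c "
from h import *
go((.444,-.374,.13,-45))"
```

```text
clock: 15.48
tool_pos: [0.4776, -0.0231, 0.3193]
orientation: [179.9, 0.1, -44.9]
force: [1.1, 0.8, -2.7]
opening: 0.0372
gripper_force: 30.0
clock: 16.32
tool_pos: [0.441, -0.3646, 0.3182]
orientation: [179.9, 0.2, -45.1]
force: [-0.5, 0.9, -2.7]
opening: 0.0376
gripper_force: 30.0
clock: 16.65
tool_pos: [0.443, -0.3639, 0.3202]
orientation: [180.0, 0.1, -44.9]
force: [-0.6, 0.2, -2.9]
opening: 0.0378
gripper_force: 30.0
row [0.027 0.021 0.634] [0.    0.    0.001] n>= 4.6
```

```bash
python3 -m inch '0.02 0.015 0.05 0 0 0;0.02 0.015 0.15 0 0 0;0.02 0.015 0.27 0 0 0;0.02 0.015 0.39 0 0 0;0.02 0.015 0.5 0 0 0;0.02 0.015 0.57 0 0 0;0.02 0.015 0.605 0 0 0;0.02 0.015 0.62 0 0 0;0.02 0.015 0.625 0 0 0;0.02 0.015 0.625 0 0 0'; python3 -m inch '0 0 0.003 0 0 0;0 0 0.006 0 0 0;0 0 0.009 0 0 0;0 0 0.012 0 0 0;0 0 0.015 0 0 0;0 0 0.015 0 0 0'
```

```text
clock: 17.48
tool_pos: [0.4452, -0.3723, 0.1345]
orientation: [-180.0, -0.1, -44.9]
force: [0.1, 0.0, -2.5]
opening: 0.0372
gripper_force: 30.0
clock: 17.98
tool_pos: [0.4441, -0.3721, 0.1287]
orientation: [180.0, 0.0, -45.0]
force: [-0.1, -0.2, -3.7]
opening: 0.0374
gripper_force: 30.0
```

```bash
python3 -m inch '0 0 0.003 0 0 0;0 0 0.005 0 0 0;0 0 0.007 0 0 0;0 0 0.009 0 0 0;0 0 0.009 0 0 0'
```

```text
clock: 18.4
tool_pos: [0.4447, -0.3724, 0.1267]
orientation: [-180.0, -0.1, -44.9]
force: [-0.6, 0.4, 2.7]
opening: 0.0375
gripper_force: 30.0
```

```bash
python3 -m inch '0 0 0 0 0 0;0 0 0 0 0 0;0 0 0 0 0 0;0 0 0 0 0 0;0 0 0 0 0 0;0 0 0 0 0 0;0 0 0 0 0 0' -1;  python3 -m inch '0 0 -0.05 0 0 0;0 0 -0.15 0 0 0;0 0 -0.25 0 0 0;0 0 -0.33 0 0 0;-0.08 -0.09 -0.33 0 0 0;-0.17 -0.19 -0.33 0 0 0;-0.26 -0.29 -0.33 0 0 0;-0.35 -0.39 -0.33 0 0 0;-0.44 -0.49 -0.33 0 0 0;-0.53 -0.595 -0.33 0 0 0'; python3 -m inch '-0.09 -0.1 0 0 0 0;-0.18 -0.2 0 0 0 0;-0.27 -0.3 0 0 0 0;-0.36 -0.4 0 0 0 0;-0.45 -0.5 0 0 0 0;-0.54 -0.6 0 0 0 0;-0.62 -0.7 0 0 0 0;-0.71 -0.8 0 0 0 0;-0.79 -0.89 0 0 0 0;-0.83 -0.94 0 0 0 0';python3 -m inch '-0.08 -0.09 0 0 0 0;-0.13 -0.15 0 0 0 0;-0.16 -0.18 0 0 0 0;-0.165 -0.188 0 0 0 0;-0.165 -0.188 0 0 0 0;-0.165 -0.188 0 0 0 0'; python3 -c "
from h import *
go((.487,.3165,.125,-45))"
```

```text
clock: 18.98
tool_pos: [0.4442, -0.3722, 0.126]
orientation: [180.0, 0.0, -44.9]
force: [0.6, -0.3, -0.6]
opening: 0.079
gripper_force: 0.0
clock: 19.82
tool_pos: [0.4573, -0.1319, 0.2253]
orientation: [-180.0, -0.0, -45.0]
force: [1.5, -0.7, -0.3]
opening: 0.0876
gripper_force: 0.0
clock: 20.65
tool_pos: [0.4807, 0.2456, 0.225]
orientation: [-180.0, 0.0, -44.8]
force: [0.5, 1.2, 0.2]
opening: 0.0872
gripper_force: 0.0
clock: 21.15
tool_pos: [0.4855, 0.316, 0.225]
orientation: [180.0, -0.0, -45.0]
force: [-0.1, -0.1, -0.4]
opening: 0.0878
gripper_force: 0.0
row [ 0.002 -0.005  0.333] [ 0. -0.  0.] n>= 2.4
```

```bash
python3 -m inch '0.002 -0.005 0.05 0 0 0;0.002 -0.005 0.14 0 0 0;0.002 -0.005 0.23 0 0 0;0.002 -0.005 0.29 0 0 0;0.002 -0.005 0.32 0 0 0;0.002 -0.005 0.332 0 0 0;0.002 -0.005 0.332 0 0 0;0.002 -0.005 0.332 0 0 0'; python3 -m inch '0 0 0 0 0 0;0 0 0 0 0 0;0 0 0 0 0 0;0 0 0 0 0 0;0 0 0 0 0 0;0 0 0 0 0 0;0 0 0 0 0 0;0 0 0 0 0 0;0 0 0 0 0 0;0 0 0 0 0 0' 1; python3 -m inch '0 0 -0.03 0 0 0;0 0 -0.1 0 0 0;0 0 -0.2 0 0 0;0 0 -0.3 0 0 0;0 0 -0.4 0 0 0;0 0 -0.5 0 0 0;0 0 -0.6 0 0 0;0 0 -0.65 0 0 0;0 0 -0.65 0 0 0;0 0 -0.65 0 0 0';python3 -m inch '0.03 0.025 0 0 0 0;0.08 0.07 0 0 0 0;0.15 0.13 0 0 0 0;0.23 0.195 0 0 0 0;0.32 0.27 0 0 0 0;0.41 0.345 0 0 0 0;0.5 0.42 0 0 0 0;0.59 0.5 0 0 0 0;0.68 0.575 0 0 0 0;0.77 0.65 0 0 0 0'; python3 -m inch '0.09 0.076 0 0 0 0;0.18 0.152 0 0 0 0;0.27 0.228 0 0 0 0;0.36 0.305 0 0 0 0;0.45 0.38 0 0 0 0;0.54 0.46 0 0 0 0;0.62 0.53 0 0 0 0;0.69 0.59 0 0 0 0;0.74 0.63 0 0 0 0;0.75 0.64 0 0 0 0'; python3 -m inch '0 0 0 0 0 0;0 0 0 0 0 0;0 0 0 0 0 0';python3 -c "
from h import *
go((.536,-.282,.1275,-45))"
```

```text
clock: 21.82
tool_pos: [0.4877, 0.3177, 0.1267]
orientation: [-179.9, -0.0, -45.0]
force: [-0.5, -0.4, 1.0]
opening: 0.0878
gripper_force: 0.0
clock: 22.65
tool_pos: [0.4871, 0.3176, 0.1254]
orientation: [-180.0, 0.0, -44.9]
force: [0.2, 0.8, -0.4]
opening: 0.0372
gripper_force: 30.0
clock: 23.48
tool_pos: [0.4868, 0.3175, 0.3211]
orientation: [-179.9, 0.0, -45.0]
force: [0.0, -0.3, -2.7]
opening: 0.0374
gripper_force: 30.0
clock: 24.32
tool_pos: [0.5114, 0.0141, 0.3189]
orientation: [179.9, 0.1, -44.9]
force: [1.7, 0.9, -2.2]
opening: 0.0376
gripper_force: 30.0
clock: 25.15
tool_pos: [0.5351, -0.2814, 0.3178]
orientation: [179.8, 0.2, -45.1]
force: [0.4, 1.3, -2.3]
opening: 0.0373
gripper_force: 30.0
clock: 25.4
tool_pos: [0.536, -0.2777, 0.3199]
orientation: [180.0, 0.1, -44.9]
force: [-0.6, 0.4, -2.5]
opening: 0.0374
gripper_force: 30.0
row [0.011 0.01  0.641] [0. 0. 0.] n>= 4.6
```

```bash
python3 -m inch '0.011 0.01 0.05 0 0 0;0.011 0.01 0.15 0 0 0;0.011 0.01 0.27 0 0 0;0.011 0.01 0.39 0 0 0;0.011 0.01 0.5 0 0 0;0.011 0.01 0.57 0 0 0;0.011 0.01 0.605 0 0 0;0.011 0.01 0.62 0 0 0;0.011 0.01 0.625 0 0 0;0.011 0.01 0.625 0 0 0'; python3 -m inch '0 0 0.004 0 0 0;0 0 0.008 0 0 0;0 0 0.012 0 0 0;0 0 0.016 0 0 0;0 0 0.018 0 0 0;0 0 0.02 0 0 0;0 0 0.02 0 0 0'
```

```text
clock: 26.23
tool_pos: [0.5376, -0.2829, 0.1343]
orientation: [-180.0, -0.1, -44.9]
force: [0.7, -0.7, -1.5]
opening: 0.0374
gripper_force: 30.0
clock: 26.82
tool_pos: [0.5366, -0.283, 0.1268]
orientation: [180.0, 0.0, -45.0]
force: [0.1, -0.2, -1.4]
opening: 0.0376
gripper_force: 30.0
```

```bash
python3 -m inch '0 0 0.002 0 0 0;0 0 0.004 0 0 0;0 0 0.006 0 0 0;0 0 0.006 0 0 0'
```

```text
clock: 27.15
tool_pos: [0.5374, -0.2834, 0.1263]
orientation: [-180.0, -0.1, -44.9]
force: [-1.1, 0.4, 5.6]
opening: 0.0375
gripper_force: 30.0
```

```bash
python3 -m inch '0 0 0 0 0 0;0 0 0 0 0 0;0 0 0 0 0 0;0 0 0 0 0 0;0 0 0 0 0 0;0 0 0 0 0 0;0 0 0 0 0 0' -1;  python3 -m inch '0 0 -0.05 0 0 0;0 0 -0.15 0 0 0;0 0 -0.25 0 0 0;0 0 -0.36 0 0 0;0 0 -0.48 0 0 0;0 0 -0.6 0 0 0'; python3 -m inch '-0.08 -0.1 -0.1 0 0 0;-0.15 -0.2 -0.1 0 0 0;-0.22 -0.3 -0.1 0 0 0;-0.29 -0.4 -0.1 0 0 0;-0.37 -0.5 -0.1 0 0 0;-0.44 -0.6 -0.1 0 0 0;-0.52 -0.7 -0.1 0 0 0;-0.59 -0.8 -0.1 0 0 0;-0.65 -0.87 -0.1 0 0 0;-0.67 -0.9 -0.1 0 0 0'; python3 -m inch '0 0 0 0 0 0;0 0 0 0 0 0;0 0 0 0 0 0;0 0 0 0 0 0'
python3 - <<'E'
from h import *
p=camera_params('wrist');im=snapshot('wrist');cv2.imwrite('pics/w3.png',im[:,:,::-1])
np.savez('w3.npz',im=im,**p)
for c in ('top','scene'): cv2.imwrite(f'pics/{c}1.png',snapshot(c)[:,:,::-1])
a=Ro.from_euler('z',12.7,degrees=True)
for x,y in((0,0),(1,1),(1,-1),(-1,-1),(-1,1)): print(proj(p,a.apply([.068*x,.068*y,.046])+[.614,.021,0]))
E
```

```text
clock: 27.73
tool_pos: [0.5366, -0.283, 0.1251]
orientation: [180.0, 0.0, -44.9]
force: [-0.3, 0.3, 0.4]
opening: 0.0787
gripper_force: 0.0
clock: 28.23
tool_pos: [0.5362, -0.2829, 0.3068]
orientation: [180.0, 0.0, -44.9]
force: [0.9, -0.6, -0.5]
opening: 0.0875
gripper_force: 0.0
clock: 29.07
tool_pos: [0.5851, 0.0535, 0.3349]
orientation: [-180.0, 0.0, -44.8]
force: [-0.1, 0.5, -0.3]
opening: 0.0882
gripper_force: 0.0
clock: 29.4
tool_pos: [0.585, 0.049, 0.3353]
orientation: [-180.0, -0.0, -45.0]
force: [-0.2, 0.6, -0.0]
opening: 0.0875
gripper_force: 0.0
[[276.26634303 137.29111326]]
[[197.34337946 155.51471965]]
[[257.04832562  51.53085467]]
[[357.07184098 118.63282267]]
[[293.57452015 214.52872388]]
```

View pics/w3.png

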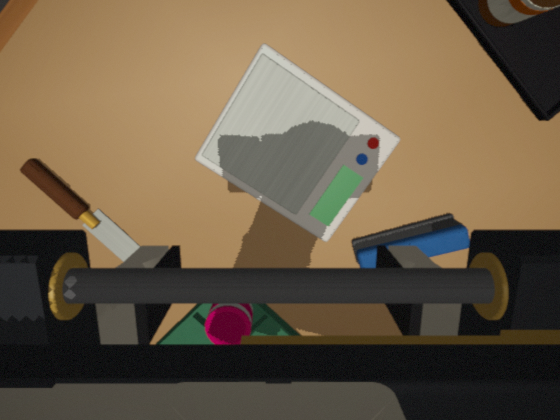

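View pics/scene1.png

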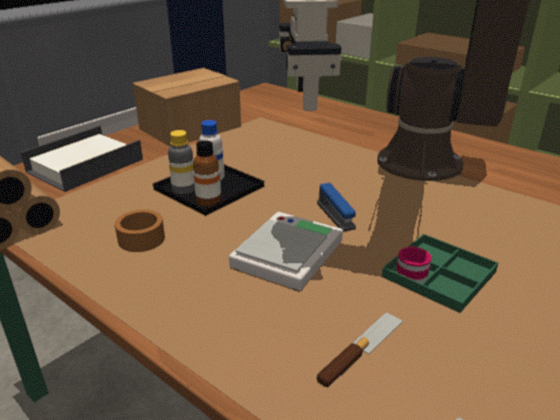

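The scene view shows all three bottles upright on the tray and the tin still in its bay. In the wrist view the pan corners are near (263,54), (359,120), (205,155) and (292,213). I'll enlarge that.

Run:
```python
import cv2
im=cv2.imread('pics/w3.png')[35:245,185:405]
im=cv2.convertScaleAbs(im,alpha=1.0);l=cv2.createCLAHE(3,(4,4))
g=l.apply(cv2.cvtColor(im,cv2.COLOR_BGR2GRAY))
cv2.imwrite('pics/w3c.png',cv2.resize(g,None,fx=2.8,fy=2.8,interpolation=cv2.INTER_CUBIC))
```

```text
(no output)
```

View pics/w3c.png

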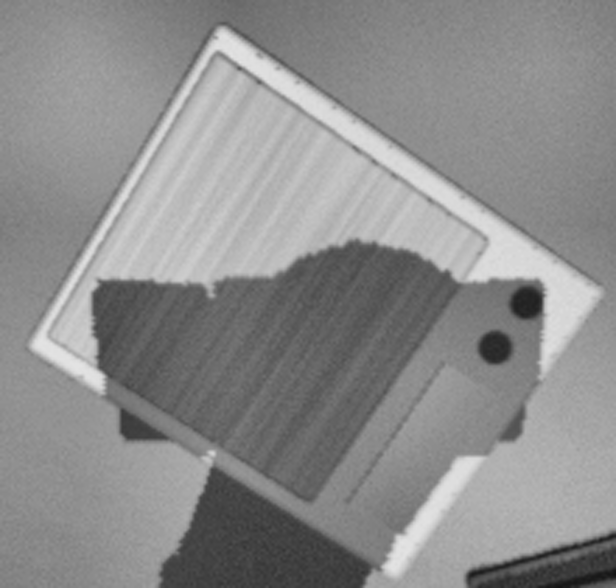

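Pan corners in the full picture are (263.2,53.9), (359.3,120.7), (295.4,213.6) and (202.1,155.4).

Run:
```python
from h import *
np.set_printoptions(precision=4,suppress=True)
d=np.load('w3.npz');p={k:d[k] for k in('mtx','rvec','tvec')}
q=np.array([onz(p,c,.046) for c in((263.2,53.9),(359.3,120.7),(295.4,213.6),(202.1,155.4))]);print(q,q.mean(0))
for i in range(4): e=q[(i+1)%4]-q[i]; print(np.hypot(*e[:2]),np.degrees(np.arctan2(e[1],e[0])))
im=d['im'];H=cv2.cvtColor(im,cv2.COLOR_RGB2HSV);m=(H[...,0]>150)&(H[...,0]<178)&(H[...,1]>150)&(H[...,2]>120)
t=cv2.imread('pics/top1.png');H=cv2.cvtColor(t,cv2.COLOR_BGR2HSV);m=(H[...,0]>150)&(H[...,0]<178)&(H[...,1]>150);m[:205]=0;m[290:]=0;m[:,200:]=0
print(onz(camera_params('top'),cen(m)[0],.049))
m=((H[...,0]>60)&(H[...,0]<90)&(H[...,1]>100));m[:205]=0;m[290:]=0;m[:,205:]=0;m[:,:115]=0
r=cv2.minAreaRect(np.argwhere(m)[:,::-1].astype(np.float32));print(r,onz(camera_params('top'),r[0],.02))
P=camera_params('top');print('pan top', [onz(P,u,.046)[:2] for u in ((261,190),)])
go((.485,.2415,.2,-45))
```

```text
[[ 0.6887 -0.0335  0.046 ]
 [ 0.559  -0.0605  0.046 ]
 [ 0.532   0.07    0.046 ]
 [ 0.6615  0.0982  0.046 ]] [0.6103 0.0185 0.046 ]
0.13247050765424226 -168.2020082058757
0.133292339421708 101.72370083767728
0.13255406042257056 12.297071492643477
0.13444707100489078 -78.3091248517467
[0.4856 0.2414 0.049 ]
((164.5, 248.5), (57.0, 55.0), 90.0) [0.448  0.2739 0.02  ]
pan top [array([0.598 , 0.0197])]
row [-0.689 -0.217  0.451] [-0. -0. -0.] n>= 6.1
```

```bash
python3 -m inch '-0.1 -0.03 0 0 0 0;-0.22 -0.07 0.05 0 0 0;-0.34 -0.11 0.15 0 0 0;-0.46 -0.15 0.25 0 0 0;-0.58 -0.19 0.36 0 0 0;-0.67 -0.215 0.48 0 0 0;-0.689 -0.217 0.6 0 0 0;-0.689 -0.217 0.72 0 0 0;-0.689 -0.217 0.78 0 0 0;-0.689 -0.217 0.78 0 0 0';python3 -m inch '0 0 0 0 0 0;0 0 0 0 0 0'; python3 -c "
from h import *
go((.485,.2418,.03,-45))"
```

```text
clock: 30.38
tool_pos: [0.4814, 0.2397, 0.0955]
orientation: [179.4, 0.1, -45.0]
force: [-0.5, 0.0, -0.6]
opening: 0.0875
gripper_force: 0.0
clock: 30.55
tool_pos: [0.4862, 0.2426, 0.1031]
orientation: [-179.9, -0.0, -44.9]
force: [-0.1, 1.1, 0.9]
opening: 0.0878
gripper_force: 0.0
row [-0.001  0.005  0.244] [-0.001 -0.     0.   ] n>= 1.8
```

```bash
python3 -m inch '-0.001 0.004 0.05 0 0 0;-0.001 0.004 0.12 0 0 0;-0.001 0.004 0.18 0 0 0;-0.001 0.004 0.21 0 0 0;-0.001 0.004 0.23 0 0 0;-0.001 0.004 0.238 0 0 0;-0.001 0.004 0.238 0 0 0;-0.001 0.004 0.238 0 0 0'
python3 - <<'E'
from h import *
p=camera_params('wrist');im=snapshot('wrist');cv2.imwrite('pics/w4.png',im[:,:,::-1]);go((.485,.2418,.029,-45))
E
```

```text
clock: 31.22
tool_pos: [0.4844, 0.2421, 0.0309]
orientation: [-179.9, -0.0, -44.9]
force: [0.1, -0.4, 0.6]
opening: 0.0873
gripper_force: 0.0
row [ 0.002 -0.001  0.006] [-0.001 -0.     0.   ] n>= 0.0
```

View pics/w4.png

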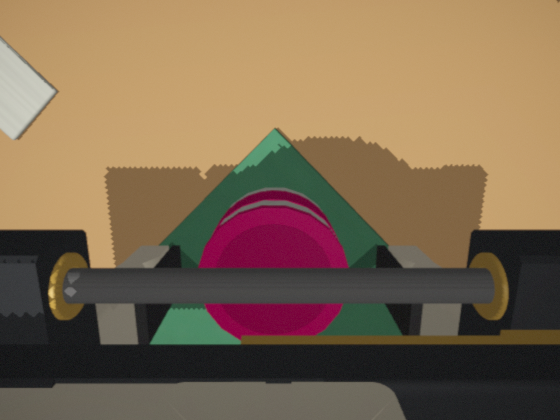

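The tin (lid centre about (275,270)) sits centred between the open fingers. Close and lift.

```bash
python3 -m inch '0 0 0.004 0 0 0;0 0 0.004 0 0 0;0 0 0.004 0 0 0;0 0 0.004 0 0 0;0 0 0.004 0 0 0;0 0 0.004 0 0 0;0 0 0.004 0 0 0;0 0 0.004 0 0 0' 1; python3 -m inch '0 0 -0.01 0 0 0;0 0 -0.04 0 0 0;0 0 -0.1 0 0 0;0 0 -0.18 0 0 0;0 0 -0.27 0 0 0;0 0 -0.34 0 0 0;0 0 -0.37 0 0 0;0 0 -0.37 0 0 0;0 0 -0.37 0 0 0'
python3 - <<'E'
from h import *
p=camera_params('wrist');im=snapshot('wrist');np.savez('w5.npz',im=im,**p);cv2.imwrite('pics/w5.png',im[:,:,::-1]);go((.6103,.0185,.145,-45))
E
```

```text
clock: 31.93
tool_pos: [0.484, 0.2419, 0.0287]
orientation: [-180.0, -0.0, -44.9]
force: [-0.6, 0.5, 2.1]
opening: 0.061
gripper_force: 30.0
clock: 32.68
tool_pos: [0.4833, 0.2414, 0.1392]
orientation: [-180.0, 0.0, -45.0]
force: [-0.2, -0.2, -2.4]
opening: 0.0606
gripper_force: 30.0
row [ 0.825  0.225 -0.022] [0.001 0.    0.   ] n>= 6.2
```

View pics/w5.png

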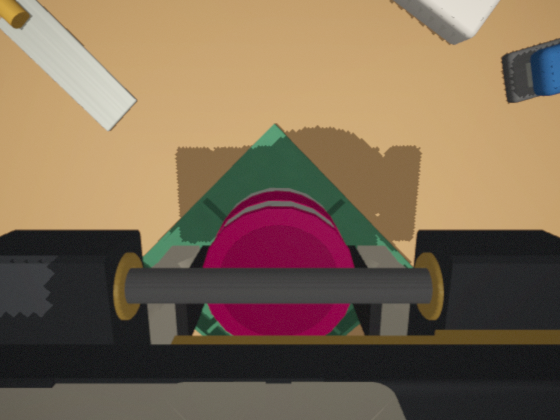

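```bash
python3 -m inch '0.03 0.008 -0.02 0 0 0;0.09 0.024 -0.02 0 0 0;0.18 0.05 -0.02 0 0 0;0.29 0.08 -0.02 0 0 0;0.4 0.11 -0.02 0 0 0;0.52 0.14 -0.02 0 0 0;0.63 0.17 -0.02 0 0 0;0.73 0.2 -0.02 0 0 0;0.8 0.22 -0.02 0 0 0;0.825 0.225 -0.02 0 0 0'; python3 -m inch '0 0 0 0 0 0;0 0 0 0 0 0;0 0 0 0 0 0;0 0 0 0 0 0'; python3 -c "
from h import *
go((.6103,.0185,.0717,-45))"
```

```text
clock: 33.57
tool_pos: [0.6115, 0.0154, 0.1437]
orientation: [179.8, 0.1, -45.1]
force: [1.0, 0.3, -2.1]
opening: 0.0605
gripper_force: 30.0
clock: 33.9
tool_pos: [0.6107, 0.0198, 0.1453]
orientation: [180.0, 0.0, -44.9]
force: [-0.8, -0.3, -2.2]
opening: 0.0609
gripper_force: 30.0
row [0.002 0.004 0.245] [0.    0.    0.001] n>= 1.8
```

```bash
python3 -m inch '0.002 0.004 0.03 0 0 0;0.002 0.004 0.08 0 0 0;0.002 0.004 0.14 0 0 0;0.002 0.004 0.19 0 0 0;0.002 0.004 0.22 0 0 0;0.002 0.004 0.23 0 0 0;0.002 0.004 0.235 0 0 0;0.002 0.004 0.235 0 0 0;0.002 0.004 0.235 0 0 0'; python3 -m inch '0 0 0.003 0 0 0;0 0 0.006 0 0 0;0 0 0.008 0 0 0;0 0 0.008 0 0 0;0 0 0.008 0 0 0';python3 -c "
from h import *
go((.6103,.0185,.0717,-45))"
```

```text
clock: 34.65
tool_pos: [0.6114, 0.018, 0.0759]
orientation: [-179.9, -0.0, -44.9]
force: [0.4, 0.4, -1.3]
opening: 0.0605
gripper_force: 30.0
clock: 35.07
tool_pos: [0.6108, 0.0177, 0.0728]
orientation: [-180.0, -0.0, -44.9]
force: [-0.3, -0.6, -1.7]
opening: 0.0609
gripper_force: 30.0
row [-0.003 -0.001  0.004] [-0. -0.  0.] n>= 0.0
```

```bash
python3 -m inch '0 0 0.002 0 0 0;0 0 0.004 0 0 0;0 0 0.006 0 0 0;0 0 0.006 0 0 0'
```

```text
clock: 35.4
tool_pos: [0.6109, 0.0177, 0.0717]
orientation: [-180.0, -0.0, -44.9]
force: [-3.1, -0.1, 6.3]
opening: 0.0607
gripper_force: 30.0
```

```bash
python3 -m inch '0 0 0 0 0 0;0 0 0 0 0 0;0 0 0 0 0 0;0 0 0 0 0 0;0 0 0 0 0 0;0 0 0 0 0 0' -1;  python3 -m inch '0 0 -0.03 0 0 0;0 0 -0.1 0 0 0;0 0 -0.2 0 0 0;0 0 -0.3 0 0 0;-0.05 0 -0.42 0 0 0;-0.1 0 -0.55 0 0 0;-0.137 0 -0.68 0 0 0;-0.137 0 -0.8 0 0 0;-0.137 0 -0.88 0 0 0;-0.137 0 -0.88 0 0 0'; python3 -m inch '0 0 0 0 0 0;0 0 0 0 0 0';python3 - <<'E'
from h import *
np.set_printoptions(precision=4,suppress=True)
p=camera_params('wrist');im=snapshot('wrist');cv2.imwrite('pics/w6.png',im[:,:,::-1])
H=cv2.cvtColor(im,cv2.COLOR_RGB2HSV);m=(H[...,0]>150)&(H[...,0]<178)&(H[...,1]>150)
c=cen(m);print(c,onz(p,c[0],.09)); b=cv2.minEnclosingCircle(np.argwhere(m)[:,::-1].astype(np.float32));print(b)
go((.538,-.283,.31,-45))
E
```

```text
clock: 35.9
tool_pos: [0.6108, 0.0177, 0.0708]
orientation: [180.0, 0.0, -44.9]
force: [0.5, 0.8, -0.1]
opening: 0.087
gripper_force: 0.0
clock: 36.73
tool_pos: [0.5836, 0.0469, 0.3426]
orientation: [-179.5, -0.3, -44.9]
force: [-0.1, 0.1, 0.2]
opening: 0.0877
gripper_force: 0.0
clock: 36.9
tool_pos: [0.5812, 0.0467, 0.3349]
orientation: [-180.0, 0.0, -44.9]
force: [-0.1, 0.2, -0.5]
opening: 0.0878
gripper_force: 0.0
(array([277.7689, 138.2577]), array([ 250,  110,   57,   58, 2592], dtype=int32)) [0.6099 0.0166 0.09  ]
((263.3187561035156, 228.875), 294.8357849121094)
row [0.675 0.879 0.081] [0. 0. 0.] n>= 8.0
```

View pics/w6.png

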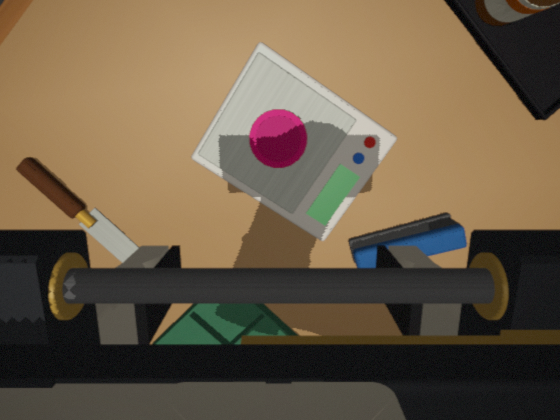

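The tin (lid at (278,138)) stands in the middle of the pan, within about 2 mm. Next I return the bottles, amber first.

```bash
python3 -m inch '0.05 0.065 0 0 0 0;0.14 0.18 0.08 0 0 0;0.22 0.29 0.08 0 0 0;0.3 0.39 0.08 0 0 0;0.38 0.49 0.08 0 0 0;0.46 0.6 0.08 0 0 0;0.54 0.7 0.08 0 0 0;0.61 0.8 0.08 0 0 0;0.66 0.86 0.08 0 0 0;0.675 0.879 0.08 0 0 0'; python3 -m inch '0 0 0 0 0 0;0 0 0 0 0 0;0 0 0 0 0 0;0 0 0 0 0 0';python3 - <<'E'
from h import *
np.set_printoptions(precision=4,suppress=True)
p=camera_params('wrist');im=snapshot('wrist');cv2.imwrite('pics/w7.png',im[:,:,::-1])
for x,y in ((.5374,-.283),(.5375,-.374),(.4444,-.372)): print(proj(p,[x,y,.154]))
go((.5372,-.2832,.1265,-45))
E
```

```text
clock: 37.78
tool_pos: [0.5373, -0.2862, 0.309]
orientation: [179.9, 0.2, -45.1]
force: [0.1, 0.4, 0.2]
opening: 0.0875
gripper_force: 0.0
clock: 38.12
tool_pos: [0.539, -0.2817, 0.3107]
orientation: [180.0, 0.0, -44.9]
force: [0.9, -0.3, 0.4]
opening: 0.0877
gripper_force: 0.0
[[278.8645 193.8694]]
[[357.8572 116.4762]]
[[428.6217 197.2663]]
row [-0.001  0.008  0.615] [-0.     0.     0.001] n>= 4.4
```

View pics/w7.png

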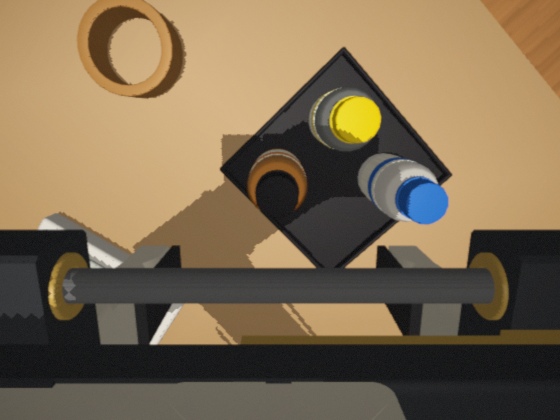

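Caps at black (279,194), yellow (355,120) and blue (421,201) match expectation. Grasp amber and carry it back.

```bash
python3 -m inch '0 0.008 0.05 0 0 0;0 0.008 0.15 0 0 0;0 0.008 0.27 0 0 0;0 0.008 0.39 0 0 0;0 0.008 0.5 0 0 0;0 0.008 0.57 0 0 0;0 0.008 0.605 0 0 0;0 0.008 0.615 0 0 0;0 0.008 0.615 0 0 0;0 0.008 0.615 0 0 0'; python3 -m inch '0 0 0 0 0 0;0 0 0 0 0 0;0 0 0 0 0 0;0 0 0 0 0 0;0 0 0 0 0 0;0 0 0 0 0 0;0 0 0 0 0 0;0 0 0 0 0 0;0 0 0 0 0 0;0 0 0 0 0 0' 1; python3 -m inch '0 0 -0.03 0 0 0;0 0 -0.1 0 0 0;0 0 -0.2 0 0 0;0 0 -0.3 0 0 0;0 0 -0.4 0 0 0;0 0 -0.5 0 0 0;0 0 -0.6 0 0 0;0 0 -0.65 0 0 0;0 0 -0.65 0 0 0;0 0 -0.65 0 0 0';python3 -m inch '-0.03 -0.025 0 0 0 0;-0.08 -0.07 0 0 0 0;-0.15 -0.13 0 0 0 0;-0.23 -0.195 0 0 0 0;-0.32 -0.27 0 0 0 0;-0.41 -0.345 0 0 0 0;-0.5 -0.42 0 0 0 0;-0.59 -0.5 0 0 0 0;-0.68 -0.575 0 0 0 0;-0.77 -0.65 0 0 0 0'; python3 -m inch '-0.09 -0.076 0 0 0 0;-0.18 -0.152 0 0 0 0;-0.27 -0.228 0 0 0 0;-0.36 -0.305 0 0 0 0;-0.45 -0.38 0 0 0 0;-0.54 -0.46 0 0 0 0;-0.62 -0.53 0 0 0 0;-0.69 -0.59 0 0 0 0;-0.74 -0.63 0 0 0 0;-0.76 -0.65 0 0 0 0'; python3 -m inch '0 0 0 0 0 0;0 0 0 0 0 0;0 0 0 0 0 0';python3 -c "
from h import *
go((.4875,.319,.126,-45))"
```

```text
clock: 39.0
tool_pos: [0.5383, -0.2847, 0.128]
orientation: [-179.9, -0.1, -44.9]
force: [-0.2, -0.6, 0.7]
opening: 0.0878
gripper_force: 0.0
clock: 39.83
tool_pos: [0.5371, -0.2846, 0.1263]
orientation: [180.0, 0.0, -44.9]
force: [0.7, -0.2, -0.1]
opening: 0.0372
gripper_force: 30.0
clock: 40.67
tool_pos: [0.537, -0.2845, 0.3223]
orientation: [-179.9, -0.1, -45.0]
force: [0.4, -0.1, -3.9]
opening: 0.0377
gripper_force: 30.0
clock: 41.5
tool_pos: [0.5097, 0.0183, 0.3199]
orientation: [179.9, 0.1, -44.9]
force: [1.6, 0.7, -1.8]
opening: 0.0373
gripper_force: 30.0
clock: 42.33
tool_pos: [0.4861, 0.3179, 0.3191]
orientation: [179.8, 0.0, -44.8]
force: [0.2, -0.7, -2.6]
opening: 0.0374
gripper_force: 30.0
clock: 42.58
tool_pos: [0.4874, 0.3147, 0.3208]
orientation: [179.9, -0.0, -45.0]
force: [-0.7, -0.3, -2.2]
opening: 0.0371
gripper_force: 30.0
row [-0.01  -0.011  0.649] [ 0. -0.  0.] n>= 4.7
```

```bash
python3 -m inch '-0.01 -0.011 0.04 0 0 0;-0.01 -0.011 0.14 0 0 0;-0.01 -0.011 0.26 0 0 0;-0.01 -0.011 0.38 0 0 0;-0.01 -0.011 0.49 0 0 0;-0.01 -0.011 0.57 0 0 0;-0.01 -0.011 0.61 0 0 0;-0.01 -0.011 0.625 0 0 0;-0.01 -0.011 0.632 0 0 0;-0.01 -0.011 0.632 0 0 0'; python3 -m inch '0 0 0.004 0 0 0;0 0 0.008 0 0 0;0 0 0.011 0 0 0;0 0 0.014 0 0 0;0 0 0.016 0 0 0;0 0 0.016 0 0 0;0 0 0.016 0 0 0'
```

```text
clock: 43.42
tool_pos: [0.4882, 0.3199, 0.1319]
orientation: [-180.0, -0.0, -45.0]
force: [1.3, 0.5, -2.7]
opening: 0.0375
gripper_force: 30.0
clock: 44.0
tool_pos: [0.4879, 0.3201, 0.127]
orientation: [-180.0, 0.0, -44.9]
force: [-0.4, -0.3, -2.2]
opening: 0.0372
gripper_force: 30.0
```

```bash
python3 -m inch '0 0 0.003 0 0 0;0 0 0.006 0 0 0;0 0 0.008 0 0 0;0 0 0.008 0 0 0'
```

```text
clock: 44.33
tool_pos: [0.4883, 0.3203, 0.1252]
orientation: [-180.0, -0.0, -44.9]
force: [-0.4, -0.9, 4.0]
opening: 0.0376
gripper_force: 30.0
```

```bash
python3 -m inch '0 0 0 0 0 0;0 0 0 0 0 0;0 0 0 0 0 0;0 0 0 0 0 0;0 0 0 0 0 0;0 0 0 0 0 0;0 0 0 0 0 0' -1;  python3 -m inch '0 0 -0.05 0 0 0;0 0 -0.15 0 0 0;0 0 -0.25 0 0 0;0 0 -0.33 0 0 0;0.08 0.09 -0.33 0 0 0;0.17 0.19 -0.33 0 0 0;0.26 0.29 -0.33 0 0 0;0.35 0.39 -0.33 0 0 0;0.44 0.49 -0.33 0 0 0;0.53 0.595 -0.33 0 0 0'; python3 -m inch '0.09 0.1 0 0 0 0;0.18 0.2 0 0 0 0;0.27 0.3 0 0 0 0;0.36 0.4 0 0 0 0;0.45 0.5 0 0 0 0;0.54 0.6 0 0 0 0;0.62 0.7 0 0 0 0;0.71 0.8 0 0 0 0;0.79 0.89 0 0 0 0;0.83 0.95 0 0 0 0';python3 -m inch '0.08 0.09 0 0 0 0;0.13 0.15 0 0 0 0;0.16 0.18 0 0 0 0;0.167 0.19 0 0 0 0;0.167 0.19 0 0 0 0;0.167 0.19 0 0 0 0'; python3 -c "
from h import *
go((.4442,-.3722,.1265,-45))"
```

```text
clock: 44.92
tool_pos: [0.4879, 0.3201, 0.1245]
orientation: [180.0, -0.0, -44.9]
force: [-0.5, 0.6, 0.7]
opening: 0.0787
gripper_force: 0.0
clock: 45.75
tool_pos: [0.4739, 0.0798, 0.2238]
orientation: [-180.0, -0.0, -44.9]
force: [1.7, -0.8, -0.4]
opening: 0.0876
gripper_force: 0.0
clock: 46.58
tool_pos: [0.4489, -0.2993, 0.2234]
orientation: [180.0, -0.0, -45.0]
force: [0.1, 0.3, 0.2]
opening: 0.0871
gripper_force: 0.0
clock: 47.08
tool_pos: [0.4444, -0.3713, 0.2235]
orientation: [-180.0, 0.0, -45.0]
force: [-0.6, -0.2, -0.1]
opening: 0.0879
gripper_force: 0.0
row [0.002 0.003 0.323] [-0.  0.  0.] n>= 2.3
```

```bash
python3 -m inch '0.002 0.003 0.05 0 0 0;0.002 0.003 0.14 0 0 0;0.002 0.003 0.23 0 0 0;0.002 0.003 0.29 0 0 0;0.002 0.003 0.315 0 0 0;0.002 0.003 0.322 0 0 0;0.002 0.003 0.322 0 0 0;0.002 0.003 0.322 0 0 0'; python3 -m inch '0 0 0 0 0 0;0 0 0 0 0 0;0 0 0 0 0 0;0 0 0 0 0 0;0 0 0 0 0 0;0 0 0 0 0 0;0 0 0 0 0 0;0 0 0 0 0 0;0 0 0 0 0 0;0 0 0 0 0 0' 1; python3 -m inch '0 0 -0.03 0 0 0;0 0 -0.1 0 0 0;0 0 -0.2 0 0 0;0 0 -0.3 0 0 0;0 0 -0.4 0 0 0;0 0 -0.5 0 0 0;0 0 -0.6 0 0 0;0 0 -0.65 0 0 0;0 0 -0.65 0 0 0;0 0 -0.65 0 0 0'; python3 -m inch '-0.02 -0.025 0 0 0 0;-0.06 -0.07 0 0 0 0;-0.12 -0.15 0 0 0 0;-0.19 -0.24 0 0 0 0;-0.27 -0.335 0 0 0 0;-0.35 -0.435 0 0 0 0;-0.44 -0.545 0 0 0 0;-0.53 -0.655 0 0 0 0;-0.62 -0.77 0 0 0 0;-0.72 -0.89 0 0 0 0'; python3 -m inch '-0.11 -0.07 0 0 0 0;-0.22 -0.14 0 0 0 0;-0.33 -0.21 0 0 0 0;-0.44 -0.285 0 0 0 0;-0.55 -0.36 0 0 0 0;-0.66 -0.43 0 0 0 0;-0.77 -0.5 0 0 0 0;-0.87 -0.57 0 0 0 0;-0.95 -0.62 0 0 0 0;-0.99 -0.65 0 0 0 0'; python3 -m inch '0 0 0 0 0 0;0 0 0 0 0 0;0 0 0 0 0 0';python3 -c "
from h import *
go((.4075,.3185,.126,-45))"
```

```text
clock: 47.75
tool_pos: [0.4452, -0.373, 0.1284]
orientation: [-180.0, -0.1, -44.9]
force: [0.1, 0.1, 0.9]
opening: 0.0872
gripper_force: 0.0
clock: 48.58
tool_pos: [0.4443, -0.373, 0.1269]
orientation: [-180.0, -0.0, -44.9]
force: [0.3, -0.0, -0.4]
opening: 0.0374
gripper_force: 30.0
clock: 49.42
tool_pos: [0.4441, -0.3727, 0.3224]
orientation: [-179.9, -0.0, -45.0]
force: [-1.0, -0.6, -4.0]
opening: 0.0375
gripper_force: 30.0
clock: 50.25
tool_pos: [0.4777, -0.0385, 0.3204]
orientation: [179.9, 0.1, -45.0]
force: [0.3, 0.3, -4.2]
opening: 0.0375
gripper_force: 30.0
clock: 51.08
tool_pos: [0.4046, 0.3096, 0.3198]
orientation: [179.8, 0.0, -44.8]
force: [0.9, -0.9, -4.0]
opening: 0.0377
gripper_force: 30.0
clock: 51.33
tool_pos: [0.4062, 0.3063, 0.321]
orientation: [179.9, -0.0, -44.9]
force: [-0.6, 0.1, -3.1]
opening: 0.037
gripper_force: 30.0
row [-0.026 -0.033  0.65 ] [ 0.001 -0.     0.   ] n>= 4.7
```

```bash
python3 -m inch '-0.026 -0.033 0.02 0 0 0;-0.026 -0.033 0.1 0 0 0;-0.026 -0.033 0.22 0 0 0;-0.026 -0.033 0.35 0 0 0;-0.026 -0.033 0.47 0 0 0;-0.026 -0.033 0.56 0 0 0;-0.026 -0.033 0.61 0 0 0;-0.026 -0.033 0.625 0 0 0;-0.026 -0.033 0.632 0 0 0;-0.026 -0.033 0.632 0 0 0'; python3 -m inch '0 0 0.004 0 0 0;0 0 0.008 0 0 0;0 0 0.011 0 0 0;0 0 0.014 0 0 0;0 0 0.018 0 0 0;0 0 0.018 0 0 0;0 0 0.018 0 0 0'
```

```text
clock: 52.17
tool_pos: [0.4087, 0.3197, 0.1329]
orientation: [-180.0, -0.0, -45.0]
force: [0.2, 0.1, -2.5]
opening: 0.0373
gripper_force: 30.0
clock: 52.75
tool_pos: [0.4081, 0.3197, 0.127]
orientation: [-180.0, -0.0, -44.9]
force: [-0.3, -0.4, -3.0]
opening: 0.0372
gripper_force: 30.0
```

```bash
python3 -m inch '0 0 0.003 0 0 0;0 0 0.006 0 0 0;0 0 0.008 0 0 0;0 0 0.008 0 0 0'
```

```text
clock: 53.08
tool_pos: [0.4088, 0.3202, 0.1257]
orientation: [-179.9, -0.0, -44.9]
force: [-1.2, -1.7, 6.4]
opening: 0.0377
gripper_force: 30.0
```

```bash
python3 -m inch '0 0 0 0 0 0;0 0 0 0 0 0;0 0 0 0 0 0;0 0 0 0 0 0;0 0 0 0 0 0;0 0 0 0 0 0;0 0 0 0 0 0' -1;  python3 -m inch '0 0 -0.05 0 0 0;0 0 -0.15 0 0 0;0 0 -0.25 0 0 0;0 0 -0.33 0 0 0;0.1 0.07 -0.33 0 0 0;0.21 0.14 -0.33 0 0 0;0.32 0.215 -0.33 0 0 0;0.43 0.29 -0.33 0 0 0;0.54 0.365 -0.33 0 0 0;0.65 0.44 -0.33 0 0 0'; python3 -m inch '0.12 0.08 0 0 0 0;0.23 0.155 0 0 0 0;0.34 0.23 0 0 0 0;0.45 0.305 0 0 0 0;0.56 0.38 0 0 0 0;0.67 0.455 0 0 0 0;0.78 0.53 0 0 0 0;0.88 0.6 0 0 0 0;0.95 0.65 0 0 0 0;0.99 0.68 0 0 0 0'; python3 -m inch '0.09 0.065 0 0 0 0;0.18 0.13 0 0 0 0;0.24 0.17 0 0 0 0;0.28 0.19 0 0 0 0;0.29 0.2 0 0 0 0;0.29 0.2 0 0 0 0;0.29 0.2 0 0 0 0'; python3 -c "
from h import *
go((.5375,-.3737,.1265,-45))"
```

```text
clock: 53.67
tool_pos: [0.4081, 0.3197, 0.1245]
orientation: [180.0, -0.0, -44.9]
force: [0.2, -0.4, -0.1]
opening: 0.0786
gripper_force: 0.0
clock: 54.5
tool_pos: [0.4528, 0.0868, 0.2239]
orientation: [-180.0, -0.0, -44.9]
force: [1.9, -0.5, -0.2]
opening: 0.0877
gripper_force: 0.0
clock: 55.33
tool_pos: [0.519, -0.2687, 0.2229]
orientation: [180.0, 0.0, -45.1]
force: [0.8, 1.3, 0.5]
opening: 0.0875
gripper_force: 0.0
clock: 55.92
tool_pos: [0.538, -0.369, 0.2233]
orientation: [180.0, 0.0, -44.9]
force: [0.2, 0.8, 1.6]
opening: 0.0874
gripper_force: 0.0
row [0.01  0.012 0.323] [0. 0. 0.] n>= 2.3
```

```bash
python3 -m inch '0.01 0.012 0.05 0 0 0;0.01 0.012 0.14 0 0 0;0.01 0.012 0.23 0 0 0;0.01 0.012 0.29 0 0 0;0.01 0.012 0.315 0 0 0;0.01 0.012 0.322 0 0 0;0.01 0.012 0.322 0 0 0;0.01 0.012 0.322 0 0 0'; python3 -m inch '0 0 0 0 0 0;0 0 0 0 0 0;0 0 0 0 0 0;0 0 0 0 0 0;0 0 0 0 0 0;0 0 0 0 0 0;0 0 0 0 0 0;0 0 0 0 0 0;0 0 0 0 0 0;0 0 0 0 0 0' 1; python3 -m inch '0 0 -0.03 0 0 0;0 0 -0.1 0 0 0;0 0 -0.2 0 0 0;0 0 -0.3 0 0 0;0 0 -0.4 0 0 0;0 0 -0.5 0 0 0;0 0 -0.6 0 0 0;0 0 -0.65 0 0 0;0 0 -0.65 0 0 0;0 0 -0.65 0 0 0'; python3 -m inch '-0.03 -0.02 0 0 0 0;-0.09 -0.06 0 0 0 0;-0.18 -0.12 0 0 0 0;-0.28 -0.185 0 0 0 0;-0.39 -0.255 0 0 0 0;-0.5 -0.33 0 0 0 0;-0.61 -0.4 0 0 0 0;-0.72 -0.47 0 0 0 0;-0.82 -0.54 0 0 0 0;-0.9 -0.59 0 0 0 0';  python3 -m inch '-0.1 -0.065 0 0 0 0;-0.2 -0.13 0 0 0 0;-0.3 -0.2 0 0 0 0;-0.4 -0.265 0 0 0 0;-0.5 -0.33 0 0 0 0;-0.6 -0.395 0 0 0 0;-0.7 -0.45 0 0 0 0;-0.78 -0.5 0 0 0 0;-0.83 -0.54 0 0 0 0;-0.85 -0.55 0 0 0 0';python3 -m inch '0 0 0 0 0 0;0 0 0 0 0 0;0 0 0 0 0 0';python3 -c "
from h import *
go((.4075,.239,.126,-45))"
```

```text
clock: 56.58
tool_pos: [0.5387, -0.3742, 0.1286]
orientation: [-180.0, -0.1, -44.9]
force: [0.4, 1.1, 1.3]
opening: 0.0876
gripper_force: 0.0
clock: 57.42
tool_pos: [0.5379, -0.3742, 0.1269]
orientation: [-180.0, -0.0, -44.9]
force: [0.5, 1.1, -1.0]
opening: 0.0372
gripper_force: 30.0
clock: 58.25
tool_pos: [0.5377, -0.3741, 0.3225]
orientation: [-179.9, -0.0, -45.0]
force: [0.5, -0.1, -4.4]
opening: 0.0374
gripper_force: 30.0
clock: 59.08
tool_pos: [0.4696, -0.0559, 0.3203]
orientation: [179.9, 0.1, -44.9]
force: [0.4, -0.0, -2.8]
opening: 0.0373
gripper_force: 30.0
clock: 59.92
tool_pos: [0.4062, 0.2407, 0.3199]
orientation: [179.8, 0.0, -44.8]
force: [0.5, -0.6, -3.2]
opening: 0.0377
gripper_force: 30.0
clock: 60.17
tool_pos: [0.4075, 0.2376, 0.3213]
orientation: [179.9, -0.0, -45.0]
force: [0.0, -0.7, -3.6]
opening: 0.0374
gripper_force: 30.0
row [-0.003 -0.004  0.651] [ 0. -0.  0.] n>= 4.7
```

```bash
python3 -m inch '0 0 0.02 0 0 0;0 0 0.1 0 0 0;0 0 0.22 0 0 0;0 0 0.35 0 0 0;0 0 0.47 0 0 0;0 0 0.56 0 0 0;0 0 0.61 0 0 0;0 0 0.625 0 0 0;0 0 0.632 0 0 0;0 0 0.632 0 0 0'; python3 -m inch '0 0 0.004 0 0 0;0 0 0.008 0 0 0;0 0 0.011 0 0 0;0 0 0.014 0 0 0;0 0 0.018 0 0 0;0 0 0.018 0 0 0;0 0 0.018 0 0 0'; python3 -m inch '0 0 0.003 0 0 0;0 0 0.006 0 0 0;0 0 0.008 0 0 0;0 0 0.008 0 0 0'
```

```text
clock: 61.0
tool_pos: [0.4083, 0.2385, 0.1328]
orientation: [-180.0, -0.0, -45.0]
force: [0.8, 0.4, -3.0]
opening: 0.0374
gripper_force: 30.0
clock: 61.58
tool_pos: [0.4077, 0.2387, 0.127]
orientation: [180.0, -0.0, -44.9]
force: [0.8, 0.0, -3.3]
opening: 0.0373
gripper_force: 30.0
clock: 61.92
tool_pos: [0.4084, 0.239, 0.1257]
orientation: [-179.9, -0.0, -44.9]
force: [-2.6, -0.5, 7.6]
opening: 0.0377
gripper_force: 30.0
```

```bash
python3 -m inch '0 0 0 0 0 0;0 0 0 0 0 0;0 0 0 0 0 0;0 0 0 0 0 0;0 0 0 0 0 0;0 0 0 0 0 0;0 0 0 0 0 0;0 0 0 0 0 0' -1;  python3 -m inch '0 0 -0.05 0 0 0;0 0 -0.15 0 0 0;0 0 -0.25 0 0 0;0 0 -0.36 0 0 0;0 0 -0.48 0 0 0;0 0 -0.6 0 0 0;0 0 -0.71 0 0 0;0 0 -0.71 0 0 0;0 0 -0.71 0 0 0;0 0 -0.71 0 0 0';python3 - <<'E'
from h import *
a=snapshot('wrist');b=snapshot('scene')
cv2.imwrite('pics/fin.png',cv2.resize(np.vstack([a,b])[:,:,::-1],None,fx=.71,fy=.71))
cv2.imwrite('pics/fins.png',b[:,:,::-1])
E
```

```text
clock: 62.58
tool_pos: [0.4078, 0.2386, 0.1245]
orientation: [180.0, -0.0, -44.9]
force: [0.4, -0.4, -1.1]
opening: 0.0844
gripper_force: 0.0
clock: 63.42
tool_pos: [0.4074, 0.2385, 0.3371]
orientation: [180.0, 0.0, -45.0]
force: [0.1, -0.1, -0.2]
opening: 0.0876
gripper_force: 0.0
```

View pics/fin.png

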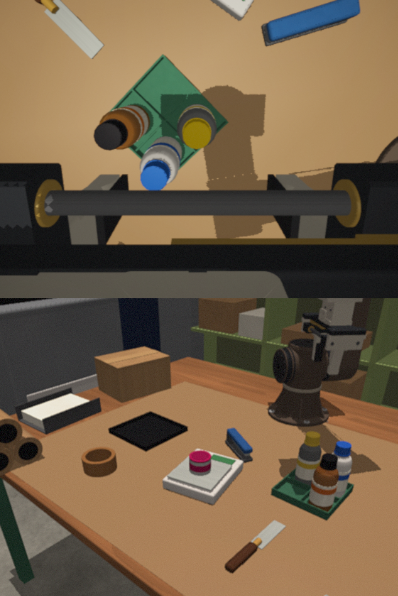

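The combined picture shows amber (116,132), yellow (197,130) and blue (157,175) back upright in their own bays. The tin is centred on the pan, the tray is empty, and the tape roll, knife and stapler have not moved.

```bash
python3 -c "
from plant import close_job
print(close_job())"
```

```text
the job is handed in; nothing more can be done
None
```

Done and handed in at about 63 s of the 141 s allowed: the tin stands within about 2 mm of the middle of the scale pan, all three bottles are back upright in their own bays, and the tape roll, ink knife and stapler were left alone.

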